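# Index and lock the hub fixture

### The job

On the assembly fixture, turn the three-spoke wheel by pushing a spoke with a finger until the spoke with the yellow ball lies over the yellow line on the base plate, then push the red lever fully home so that its fork closes around the yellow ball and locks the wheel. Nothing needs gripping: leave the black hub seated in the wheel's dish, and the spare hub, screw bin and wrench beside the fixture where they are.

Things in the scene. Friction and masses are not known exactly. Their poses are not given: they have to be found in the camera images.
- fixture: The bolted-down base plate, a light grey slab; origin under the wheel's axis on the table. +y runs along the painted yellow line to the index mark, z up. 250 mm in x (centred), -130 to +160 mm in y, its top 12 mm above the table. The wheel turns over it, and the red lever swings over its +y side; under spokes and lever there are 24 mm or more of free air above the plate.
- wheel_centre (a point): On the wheel's upright axis, 45 mm above the table, fixed, axes as the fixture's. Wheel: aluminium disc, radius 42 mm, with a dish, top 64 mm above the table, and three level round steel spokes 12 mm thick (centre lines 45 mm above the table), 120 degrees apart, free from 42 to 100 mm from the axis, each ending in a 20 mm ball: one yellow, two black.
- yellow_ball (a point): Centre of the yellow ball, 110 mm from the wheel's axis, 45 mm above the table; turns with the wheel, its +y points outward along the spoke.
- index_mark (a point): Centre of the flat yellow round spot (34 mm across) on the yellow line painted on the base plate, 110 mm from the wheel's axis, 12.5 mm above the table: the yellow ball must come to stand above it. The fork takes the ball up to about 7 mm to either side of the line.
- wheel (a joint): Angle of the wheel in rad, counter-clockwise seen from above; 0 (or a whole turn, 6.283) when the yellow ball is exactly over the index mark. It starts anywhere from 0.7 to 5.58, turns either way without end, and friction (about 0.2 N m: some 2.5 N at 80 mm from the axis) keeps it where it is left.
- lock (a joint): Angle of the red lever in rad: 0 fully home at its stop, fork around the ball; grows to 1.0 as the lever swings away from the wheel (clockwise seen from above). Starts 0.4 to 0.7 open, out of the wheel's way; friction (about 0.12 N m) keeps it where it is left. A ball out of line blocks the fork or is pushed aside by it.
- lock_pivot (a point): Upright pivot axis of the red lever, 45 mm above the table; fixed, at x +100 mm, y +135 mm in the fixture's frame.
- lock_end (a point): Free end of the red lever, a straight bar 12 mm thick, 36 to 54 mm above the table, from the pivot (150 mm from here along this frame's +x) to here. Home, it points along the fixture's -x. Its -y side faces the wheel and carries two 10 mm steel prongs, 78 and 122 mm from the pivot, reaching 31 mm from the bar's middle. Its +y side is flat and free to push on.
- hub_mid (a point): Centre of the loose black flanged hub (flange 70 mm across and 7 mm thick, barrel about 40 mm across, 26 mm high in all, 250 g) that sits upright in the wheel's dish with about 2 mm play; its top is 83 mm above the table. It rides round with the wheel.
- spare_hub_mid (a point): Centre of a second loose hub, of the same size, standing on the table beside the base plate. Leave alone.
- screw_bin_mid (a point): Centre of a small loose blue open bin with screws, 75 by 100 mm and 45 mm high, on the table beside the base plate. Leave alone.
- wrench_mid (a point): A point on the handle of a loose steel wrench, about 160 mm long, lying on the table (frame's x along it) on the far side of the base plate. Leave alone.
Mind the look-alikes: they are no part of the job. What is shaped like the part that bears hub_mid but turquoise is not meant.

How it is judged:
On the way, in this order (a step that is already met when the one before it is completed fails the run):
1. the yellow ball is brought over the index mark (within 10 mm) and stands still, while the lever is still open (horizontal distance between yellow_ball and index_mark below 0.01 m and velocity of joint wheel between -0.05 and 0.05 rad/s and value of joint lock above 0.2 rad), for 0.3 s.
2. the red lever is pushed home, its fork around the yellow ball (horizontal distance between yellow_ball and index_mark below 0.01 m and value of joint lock below 0.06 rad), for 0.2 s.
At the end, for the whole second after the job is handed in: The yellow ball stands within 10 mm of the index mark (seen from above), the red lever is home (within 0.06 rad of its stop, about 9 mm at its end) with the fork around the ball, the wheel is at rest, and the hub sits flat in the dish (within 6 mm of the axis, upright within 0.1 rad) (all of step 2 and velocity of joint wheel between -0.05 and 0.05 rad/s and horizontal distance between hub_mid and wheel_centre below 0.006 m and z of hub_mid in the frame of wheel_centre below 0.03 m and angle between hub_mid's own z axis and vertical below 0.1 rad); the robot touches nothing.
It fails at once if the hub is lifted or tipped out of the dish (z of hub_mid in the frame of wheel_centre above 0.035 m or angle between hub_mid's own z axis and vertical above 0.25 rad or horizontal distance between hub_mid and wheel_centre above 0.015 m).
It fails at once if the spare hub, the screw bin or the wrench is lifted or shifted by more than 15 mm (distance of any of spare_hub_mid, screw_bin_mid, wrench_mid from where it was at the start of the episode above 0.015 m).
It also fails if it takes over 61 s, if anything falls off the work surface, if the arm or the gripper's body presses on something with over 40 N, if the wrist force passes 120 N, or if a joint passes its speed limit or range.

### The arm

A 7-joint arm with a two-finger parallel gripper is mounted at the origin on the work surface. World frame = base frame: x ahead of the robot, y to its left, z up, the work surface at z = 0. Lengths are in m, angles in rad, forces in N, time in s.
With the tool pointing down it reaches from about 0.375 to 0.925 m from the base axis. Payload 3.1 kg.
Tool frame: the origin (TCP) lies between the finger pads; the fingertips stand 19 mm ahead of it and the grasp point (between the pads) is the TCP; z points along the fingers, y is the direction in which the jaws open and shut (so a half turn about z gives the same grasp; the last joint's range is limited). The gripper opens to 85 mm and grips with 20 to 120 N. Pads are 22 mm wide; open, the fingers measure 114 mm over their backs; the gripper's body (76 mm by 85 mm) begins 54 mm behind the grasp point. The pads swing forward as they close: fully open they stand 13 mm farther back than shut.
Start: joints at [1.034, 0.383, 0.044, 1.598, -0.018, 1.161, -0.05], TCP at [0.276, -0.588, 0.25] pointing down, gripper open.
Joint ranges: [-2.61, 2.61], [-0.41, 2.15], [-1.48, 1.57], [0, 2.5], [-1.57, 4.71], [0.05, 1.97], [-2.85, 2.85]. Speed limits (rad/s): [2.79, 2.79, 3.14, 3.14, 3.14, 3.14, 3.14].

### API

Orientations are given as a unit quaternion [x, y, z, w].
In Python, from bench import move_ptp, movel, move_j, move_gripper, pause, inverse_kinematics, read_camera, camera_params, MotionError, sign_off, look_for, tip_of, read_time_s, read_qpos, read_joint_vel, read_effort, read_eef_pos, read_tcp_rot, read_ft_force, read_ft_torque, read_finger_gap gives the robot as it stands. Calls block until the motion is done:
- move_ptp(position, orientation): joint-space move of the TCP to a pose.
- movel(position, orientation=None, speed=0.15): straight line of the TCP; orientation=None keeps the orientation; speed is the mean speed in m/s.
- move_j(angles): joint-space move.
- move_gripper(opening, effort=None): finger opening in m; effort is the grip in N (None keeps the last); returns when the fingers have stopped.
- pause(seconds).
- inverse_kinematics(position, orientation): joint angles nearest the present ones, or None.
- read_camera(name): name is "scene" or "top" or "wrist"; returns the picture (420x560x3 uint8, red, green, blue); there is no depth.
- camera_params(name): a dict with "K" (3x3 intrinsics, pixels), "camera_from_world" (4x4, takes a point from world to camera coordinates). Camera axes: x right, y down, z forward; pixel columns grow to the right and rows downward; lengths in m; the calibration is good to about 2 mm. A picture is of the moment at which its call begins: read the wrist's pose just before it. camera_params takes no time and is no camera call; for the wrist camera it gives the pose at the moment of the call.
A pose or a line that the arm cannot do raises MotionError and nothing moves.
- sign_off(): hands the job in, once; it reports no verdict.
Trained networks look in the newest picture that a camera, given by its name, has taken for a name from the list of things; names that differ only in an ending like _2 or _b are one class to them, and where a whole thing is asked for, a point or a joint stands for the part that bears it (a point fixed in the world has none). Each returns a list of dicts, best first, with "confidence" (0 to 1); they miss things now and then, are a little off and sometimes report something else, mostly with a low value. They report only what shows in the picture. A call takes as long as a camera call. They do not tell look-alikes from the thing itself.
- look_for(camera, name): "at" ([column, row] in pixels, amid what is visible of it).
- tip_of(camera, name): "at" ([column, row] in pixels: a listed point, or the origin of a listed thing).
Readings, each from a call of its own:
- read_time_s(): time.
- read_qpos(): joint angles.
- read_joint_vel(): joint speeds.
- read_effort(): joint torques, N m.
- read_eef_pos(): TCP position.
- read_tcp_rot(): TCP orientation.
- read_ft_force(): force on the tool from outside, world axes, zero at the start.
- read_ft_torque(): the same for the moment, N m.
- read_finger_gap(): finger opening in m.
Only numpy, scipy, OpenCV 4.12 (cv2) and the standard library are available. Lean on these libraries where they do the work, as an engineer would, in place of code of your own. Each camera call takes 0.05 s, during which the arm holds its last target.

## Working session

There is one attempt and no reset: what is moved stays moved. The work goes in short steps, each a Python script; the robot and the scene stay as the last script left them, time stands still between calls to the robot, and variables do not carry over. Pictures are saved under pics/ and viewed, and the job is handed in when it is done.

```bash
mkdir -p pics
cat > h.py <<'E'
import numpy as np, cv2
from bench import *
def snap(c,fn=None):
    im=read_camera(c)
    if fn: cv2.imwrite('pics/'+fn,cv2.cvtColor(im,cv2.COLOR_RGB2BGR))
    return im
def px2w(c,uv,z,P=None):
    P=P or camera_params(c); K=np.array(P["K"]);T=np.array(P["camera_from_world"])
    R=T[:3,:3];t=T[:3,3];o=-R.T@t
    d=R.T@np.linalg.inv(K)@np.array([uv[0],uv[1],1.])
    return o+d*(z-o[2])/d[2]
def w2px(c,p,P=None):
    P=P or camera_params(c); K=np.array(P["K"]);T=np.array(P["camera_from_world"])
    q=K@(T[:3,:3]@np.array(p)+T[:3,3]); return q[:2]/q[2]
E
python3 - <<'E'
from h import *
for c in("top","scene"):
    snap(c,c+"0.png")
    for n,z in(("wheel_centre",.045),("yellow_ball",.045),("index_mark",.0125),("lock_pivot",.045),("lock_end",.045),("hub_mid",.07),("spare_hub_mid",.013),("screw_bin_mid",.022),("wrench_mid",.004),("fixture",0)):
        for r in tip_of(c,n)[:2]: print(c,n,np.round(r["at"],1),round(r["confidence"],2),px2w(c,r["at"],z).round(3))
print(read_time_s(),read_tcp_rot())
E
```

```text
top yellow_ball [269.4 161.4] 0.64 [ 0.654 -0.029  0.045]
top index_mark [232.2 206.1] 0.94 [0.57  0.041 0.012]
top lock_pivot [227.9 151.8] 0.94 [0.67  0.05  0.045]
top lock_end [165.7 202.7] 0.76 [0.57  0.163 0.045]
top lock_end [265.2 164.6] 0.25 [ 0.648 -0.022  0.045]
top hub_mid [306.8 335.3] 0.97 [ 0.335 -0.107  0.07 ]
top hub_mid [286.6 218.1] 0.7 [ 0.546 -0.064  0.07 ]
top spare_hub_mid [343.1 122. ] 0.92 [ 0.742 -0.171  0.013]
top wrench_mid [246.9 123. ] 0.61 [0.736 0.018 0.004]
top fixture [290.8 219.4] 0.96 [ 0.548 -0.074  0.   ]
top fixture [166.6 203. ] 0.36 [0.573 0.171 0.   ]
scene wheel_centre [281.4 203.2] 0.64 [ 0.539 -0.062  0.045]
scene yellow_ball [272.5 254.2] 0.74 [ 0.65  -0.034  0.045]
scene index_mark [322.8 240.8] 0.81 [0.57  0.038 0.012]
scene lock_pivot [309.9 278.1] 0.7 [0.668 0.046 0.045]
scene lock_end [390.2 251.9] 0.81 [0.563 0.163 0.045]
scene hub_mid [277.5 199.2] 0.84 [ 0.55  -0.066  0.07 ]
scene hub_mid [299.4 136.9] 0.63 [ 0.385 -0.085  0.07 ]
scene spare_hub_mid [186.9 278. ] 0.72 [ 0.741 -0.167  0.013]
scene screw_bin_mid [187.3 162.3] 0.91 [ 0.504 -0.295  0.022]
scene wrench_mid [277.  309.9] 0.72 [0.73  0.009 0.004]
scene fixture [280.1 217.6] 0.89 [ 0.545 -0.062  0.   ]
1.1 [ 9.76020423e-01  2.17678971e-01 -8.12590983e-06 -1.99436374e-05]
```

View pics/top0.png

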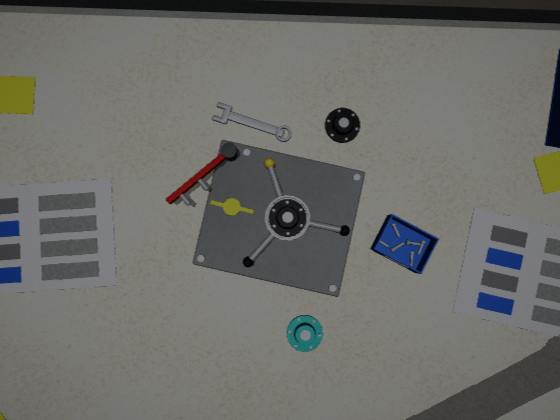

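View pics/scene0.png

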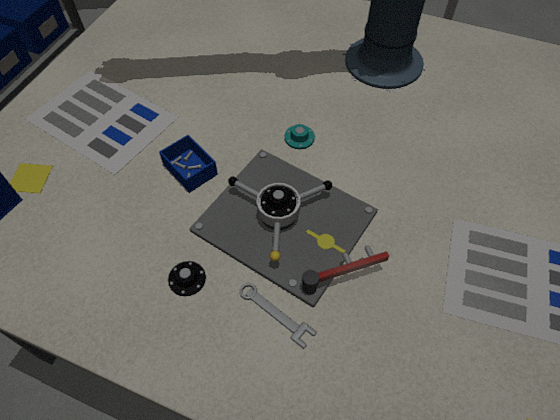

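The dish hub is the black one at top (287,217). The turquoise part at (305,333) is a look-alike and the black part at (343,124) is the spare. The yellow ball is at (269,161) and has to turn about 60° CCW to the mark at (232,206). The lever runs from (228,152) to (166,203) and is open. I'll enlarge a crop to confirm, refine the numbers, and check reachability.

```bash
cat >> h.py <<'E'
C0=np.array([.547,-.065]); 
from scipy.optimize import least_squares
# fixture fit: index, pivot, centre
obs=[((0,.110),(.570,.0405)),((.1,.135),(.669,.048)),((0,0),(.547,-.064))]
def fx(p,a):
    c,s=np.cos(a[2]),np.sin(a[2]); return np.array([a[0]+c*p[0]-s*p[1],a[1]+s*p[0]+c*p[1]])
sol=least_squares(lambda a:np.concatenate([fx(p,a)-np.array(q) for p,q in obs]),[.547,-.065,-.19])
A=sol.x; C=A[:2]; YAW=A[2]
def F(x,y): return fx((x,y),A)
def quat(a): return [np.cos(a/2),np.sin(a/2),0,0]
def blob(im,lo,hi,minA=8):
    h=cv2.cvtColor(im,cv2.COLOR_RGB2HSV); m=cv2.inRange(h,lo,hi)
    n,_,st,ce=cv2.connectedComponentsWithStats(m)
    return [(ce[i].round(1),int(st[i,4])) for i in range(1,n) if st[i,4]>=minA]
def wheel():
    """ball measured in top and scene -> wheel angle from line (rad), per camera"""
    out=[]
    for c in("top","scene"):
        snap(c)
        r=[x for x in tip_of(c,"yellow_ball") if x["confidence"]>.3]
        for x in r[:1]:
            p=px2w(c,x["at"],.045)[:2]-C; out.append((c,(np.arctan2(p[1],p[0])-np.pi/2-YAW).round(3),np.linalg.norm(p).round(3)))
    return out
E
python3 - <<'E'
from h import *
print(A,sol.fun.round(4),wheel())
im=snap("top"); cr=im[130:280,150:370]; cv2.imwrite("pics/crop0.png",cv2.cvtColor(cv2.resize(cr,None,fx=3.5,fy=3.5,interpolation=cv2.INTER_CUBIC),cv2.COLOR_RGB2BGR))
print([b for b in blob(im,(20,120,80),(35,255,255))])
for a in(18,50,79):
    a=np.radians(a); p=C+.072*np.array([np.cos(a),np.sin(a)])+.03*np.array([np.sin(a),-np.cos(a)])
    print(inverse_kinematics([*p,.05],quat(a)))
for a in(131-180,169-180):
    print(inverse_kinematics([.62,.164,.05],quat(np.radians(a))))
E
```

```text
[ 0.54700161 -0.06562087 -0.19236679] [-0.002   0.0019  0.002  -0.0002  0.     -0.0016] [('top', np.float64(-0.97), np.float64(0.115)), ('scene', np.float64(-1.046), np.float64(0.11))]
[(array([16.6, 94.3]), 1271), (array([548.8, 171.2]), 822), (array([268.8, 162.3]), 72), (array([231.4, 206.4]), 347), (array([  1.4, 416.5]), 26)]
[ 0.29664616  0.60220331 -0.31507922  1.76252084  0.24357955  0.81517979
 -1.39119247]
[ 0.32762855  0.60603988 -0.43728094  1.7880762   0.33570759  0.82157401
 -0.97063384]
[ 0.33902125  0.5801558  -0.50260472  1.85291439  0.37562696  0.80346869
 -0.5511122 ]
[-0.98991916  0.82605079  0.92188517  1.77654968 -0.79670837  0.96010441
 -2.15618421]
[ 0.0156462   0.64329804 -0.4395394   1.72516434  0.34639668  0.85078906
 -2.34064618]
```

View pics/crop0.png

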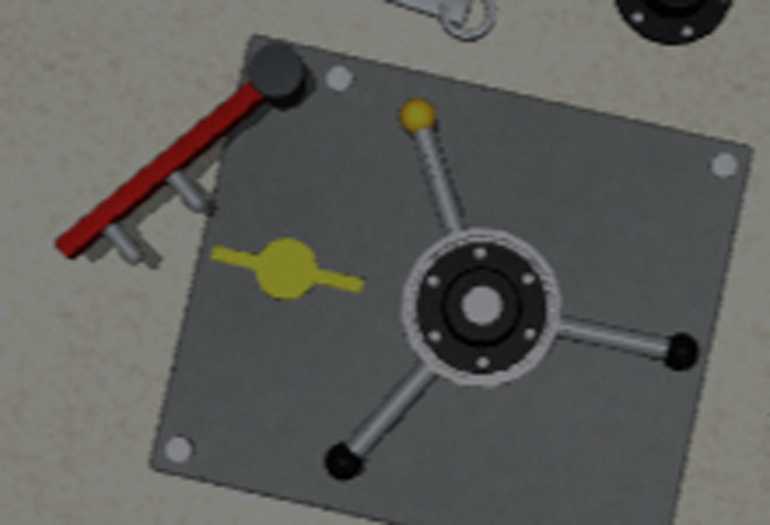

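The crop confirms it: the wheel's spoke with the yellow ball is at crop (417,114), the mark at (287,268), the black hub is seated in the dish, and the lever is open with a clear gap. Next I'll close the fingers, come down clockwise of the yellow spoke, and push CCW, stopping a bit short.

```bash
cat >> h.py <<'E'
R=.072; D=.0205; Z=.050
def tool(w,z=Z,d=D):
    """tool pose with push face touching clockwise side of spoke at wheel angle w"""
    a=np.pi/2+YAW+w; p=C+R*np.array([np.cos(a),np.sin(a)])+d*np.array([np.sin(a),-np.cos(a)])
    return [p[0],p[1],z],quat(a)
def ball():
    out=[]
    for c in("top","scene"):
        im=snap(c)
        g=w2px(c,[*C,.045])
        for ce,n in blob(im,(20,120,80),(35,255,255),15):
            p=px2w(c,ce,.045)[:2]-C; r=np.linalg.norm(p)
            if .095<r<.125: out.append((c,ce,n,round(np.arctan2(p[1],p[0])-np.pi/2-YAW,3),round(r,3)))
    return out
E
python3 - <<'E'
from h import *
print(ball())
move_gripper(0.0)
print(read_finger_gap())
p,q=tool(-1.28,.16); move_ptp(p,q)
p,q=tool(-1.28); movel(p,q,speed=.12)
print(read_time_s(),read_ft_force())
snap("scene","s1.png");snap("wrist","w1.png")
E
```

```text
[('top', array([268.8, 162.3]), 72, np.float64(-1.038), np.float64(0.112)), ('top', array([231.4, 206.4]), 347, np.float64(0.007), np.float64(0.107)), ('scene', array([325.2, 241. ]), 305, np.float64(-0.151), np.float64(0.118)), ('scene', array([274.7, 254.9]), 78, np.float64(-1.039), np.float64(0.109))]
-0.00020191601656596354
5.5083 [ 0.27391763 -0.01513375  0.76270061]
```

View pics/s1.png

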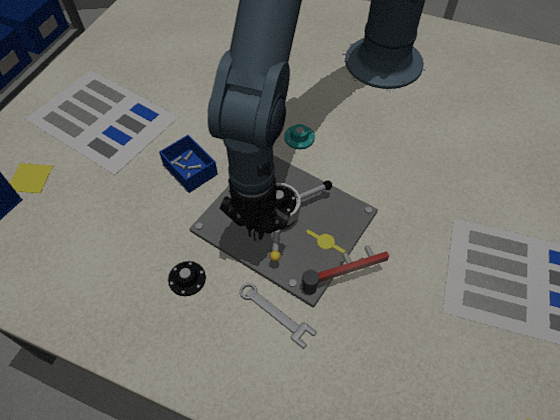

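View pics/w1.png

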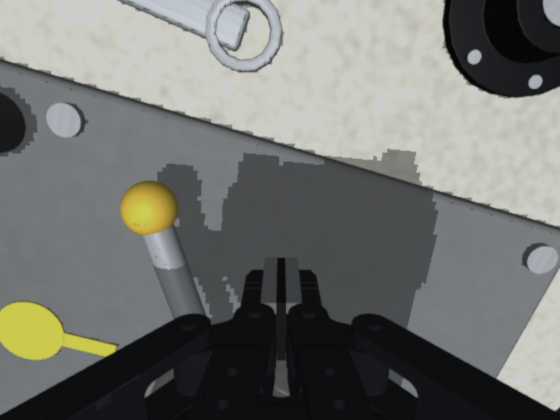

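The closed fingers are down at wrist (281,290), clockwise of the yellow spoke, with free space between. The ball is at wrist (149,208) and the mark at (30,330). I'll push along the arc to just short of the line.

Run:
```python
from h import *
for w in np.linspace(-1.28,-.08,9)[1:]:
    p,q=tool(w); movel(p,q,speed=.07)
    print(round(w,2),read_ft_force().round(1) if hasattr(read_ft_force(),'round') else read_ft_force())
pause(.2)
print(read_time_s(),ball())
snap("wrist","w2.png");snap("top","t2.png")
```

```text
-1.13 [-0.1 -0.3  0.3]
-0.98 [-0.4  0.3 -0. ]
-0.83 [0.2 0.4 0.2]
-0.68 [ 1.1 -0.2  0.9]
-0.53 [-1.1 -0.4 -0.3]
-0.38 [ 0.  -1.   1.1]
-0.23 [ 0.2 -0.1 -0.6]
-0.08 [0.4 0.6 0.1]
8.275 [('scene', array([325.8, 240.5]), 310, np.float64(-0.137), np.float64(0.119))]
```

View pics/w2.png

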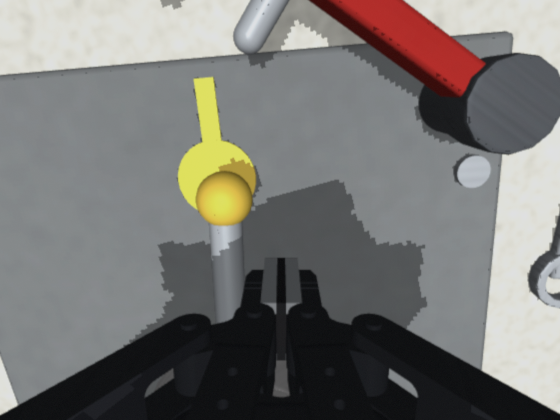

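View pics/t2.png

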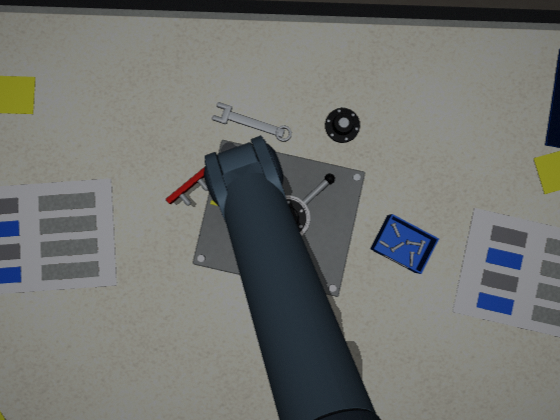

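In the wrist view the ball (224,198) sits partly over the mark (217,177). I'll work out the remaining angle from this picture.

Run:
```python
from h import *
P=camera_params("wrist")
b=px2w("wrist",(224,198.5),.045,P)[:2]; m=px2w("wrist",(217,177),.0125,P)[:2]; m0=px2w("wrist",(203,78),.0125,P)[:2]
print(b,m,F(0,.11),m0)
for p in(b,m,m0):
    v=p-C; print(np.arctan2(v[1],v[0])-np.pi/2-YAW,np.linalg.norm(v))
print(read_eef_pos(),tool(-.08)[0])
snap("wrist"); print(tip_of("wrist","yellow_ball"),tip_of("wrist","index_mark"))
```

```text
[0.57671689 0.04075464] [0.56932047 0.04304279] [0.56803169 0.04235013] [0.57694863 0.08343813]
-0.0800328619285314 0.11044792973714385
-0.010209834192654282 0.11093206187339236
-0.005900873891846542 0.15203752335543202
[ 0.5859129  -0.00178507  0.04983578] [np.float64(0.5861147586738253), np.float64(-0.0017897487522044566), 0.05]
[{'at': [226.8, 197.1], 'confidence': 0.59}] [{'at': [214.6, 176.9], 'confidence': 0.79}]
```

The ball is at -0.080 rad, which matches the command, so the thickness model holds. The line measures about -0.007, so I'll finish the push, back off and check.

Run:
```python
from h import *
p,q=tool(-.006); movel(p,q,speed=.03); pause(.4)
p,q=tool(-.006,d=D+.015); movel(p,q,speed=.08)
P=camera_params("wrist"); snap("wrist","w3.png"); print([b for b in blob(read_camera("wrist"),(20,120,80),(35,255,255),200)],tip_of("wrist","yellow_ball")[:1],tip_of("wrist","index_mark")[:1])
p,q=tool(-.006,z=.14,d=D+.015); movel(p,q,speed=.15)
# move over lever start
th=.66
piv=F(.1,.135)
a=np.pi+YAW-th
u=np.array([np.cos(a),np.sin(a)]); n=np.array([np.sin(a),-np.cos(a)])
pp=piv+.125*u+.045*n
for k in(0,-np.pi): print(pp,inverse_kinematics([*pp,.14],quat(a+k)))
print(read_time_s())
snap("scene","s3.png"); snap("top","t3.png"); print(ball())
```

```text
[(array([199.9, 173.6]), 7059)] [{'at': [191.8, 202.1], 'confidence': 0.84}] [{'at': [205.0, 180.4], 'confidence': 0.88}]
[0.62256912 0.17149492] [ 0.26126344  0.62856757 -0.79947714  1.66448117  0.50258518  1.06586711
  0.02587363]
[0.62256912 0.17149492] [-0.18143019  0.49521477 -0.19443917  1.68736384  0.11155645  0.96983795
 -2.83941573]
10.65
[('scene', array([325.5, 239.6]), 347, np.float64(-0.128), np.float64(0.117))]
```

View pics/w3.png

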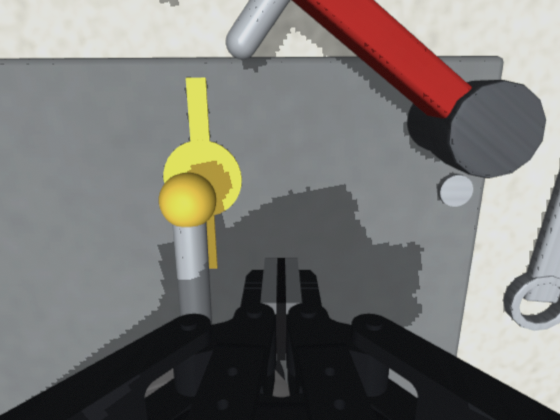

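View pics/s3.png

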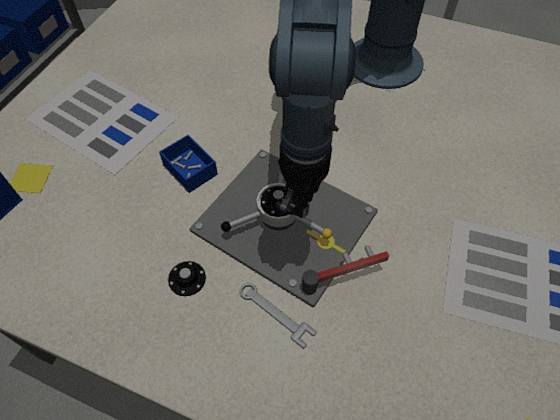

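The wrist view shows the ball at (188,201) against the mark at (203,177). That offset could be parallax, so I'll compute it.

Run:
```python
from h import *
P=camera_params("wrist"); im=snap("wrist","w4.png")
b=tip_of("wrist","yellow_ball")[:1];m=tip_of("wrist","index_mark")[:1]; print(b,m)
for r,z in((b,.045),(m,.0125)):
    if r:
        v=px2w("wrist",r[0]["at"],z,P)[:2]-C; print(np.arctan2(v[1],v[0])-np.pi/2-YAW,np.linalg.norm(v))
# camera at the w3 pose: shift by -0.09 in z
P["camera_from_world"]=np.array(P["camera_from_world"]); T=P["camera_from_world"]; T[:3,3]-=T[:3,:3]@np.array([0,0,-.09])
for uv,z in(((188,201),.045),((203,178),.0125),((196,80),.0125)):
    v=px2w("wrist",uv,z,P)[:2]-C; print(np.arctan2(v[1],v[0])-np.pi/2-YAW,np.linalg.norm(v))
```

```text
[{'at': [225.8, 154.9], 'confidence': 0.85}] [{'at': [232.2, 147.0], 'confidence': 0.85}]
-0.02555310079030057 0.11031895887527084
-0.02196712045618851 0.10992468946426692
-0.020794032487987918 0.10963164787399741
-0.009992863182591266 0.11021248528200432
-0.007027976476411263 0.15052580111229266
```

View pics/w4.png

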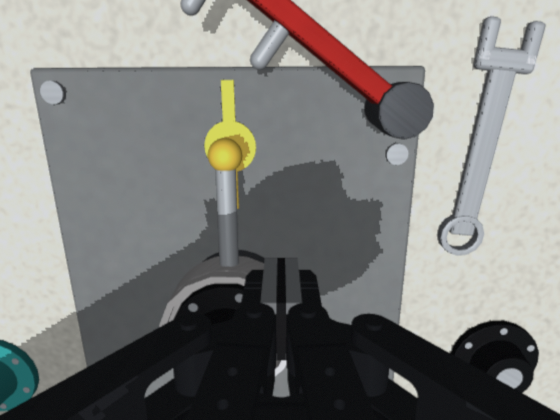

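The ball is within about 1 mm of the mark. Next I'll push the lever from its outer side along its arc, watching the force.

```bash
cat >> h.py <<'E'
piv=F(.1,.135)
def lev(th,z=Z,d=D,r=.125):
    a=np.pi+YAW-th
    p=piv+r*np.array([np.cos(a),np.sin(a)])+d*np.array([np.sin(a),-np.cos(a)])
    return [p[0],p[1],z],quat(a)
E
python3 - <<'E'
from h import *
p,q=lev(.66,.14,D+.02); move_ptp(p,q)
print([None if inverse_kinematics(*lev(t)) is None else 1 for t in(.66,.4,.2,0)])
p,q=lev(.66,Z,D+.02); movel(p,q,speed=.12); print(read_time_s(),np.round(read_ft_force(),1))
snap("wrist","w5.png")
p,q=lev(.72); movel(p,q,speed=.07)
for t in(.55,.4,.3,.2,.12,.06):
    p,q=lev(t); movel(p,q,speed=.06); print(t,np.round(read_ft_force(),1))
print(read_time_s()); snap("wrist","w6.png"); snap("scene","s6.png")
E
```

```text
[1, 1, 1, 1]
12.625 [0.  1.  0.3]
0.55 [-0.8 -0.1 -0.7]
0.4 [-0.8  0.2 -0.5]
0.3 [ 0.2  0.1 -0.1]
0.2 [-0.1 -0.7 -0.5]
0.12 [-0.   0.5 -0.2]
0.06 [-0.6  0.1  0.3]
15.2917
```

View pics/w6.png

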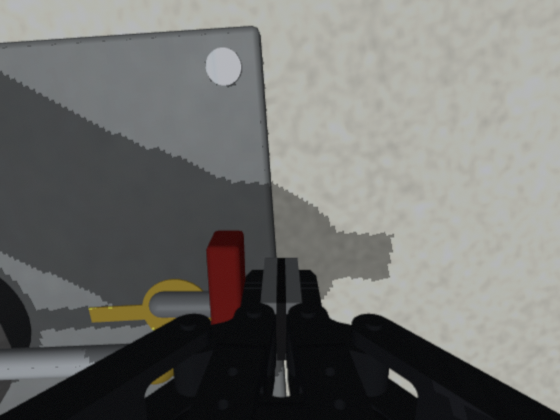

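View pics/s6.png

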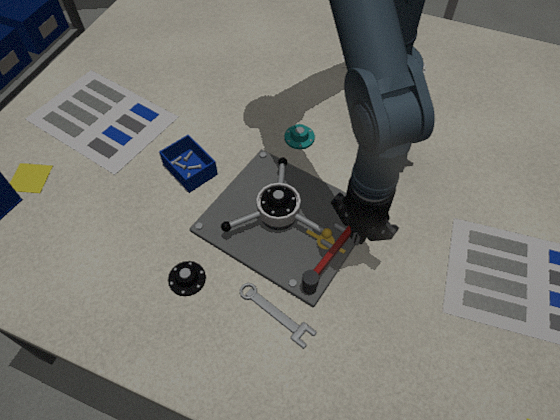

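The lever has followed the finger, and its prong is passing beside the ball at wrist (175,305). I'll press it home to the stop, watching the force.

Run:
```python
from h import *
for t in(.03,.01,0,-.01,-.02,-.03,-.04):
    p,q=lev(t); movel(p,q,speed=.03); pause(.1); f=np.round(read_ft_force(),1); e=np.array(read_eef_pos())-p; print(t,f,e.round(4))
    if np.linalg.norm(f[:2])>12: break
pause(.3)
p,q=lev(.02,d=D+.03); movel(p,q,speed=.1)
p,q=lev(.02,z=.2,d=D+.03); movel(p,q,speed=.2)
move_j([1.034,.383,.044,1.598,-.018,1.161,-.05])
pause(.3); im=snap("top","t7.png"); print(read_time_s(),tip_of("top","lock_end")[:2],tip_of("top","yellow_ball")[:1])
cv2.imwrite("pics/crop7.png",cv2.cvtColor(cv2.resize(im[130:280,150:370],None,fx=3.5,fy=3.5,interpolation=cv2.INTER_CUBIC),cv2.COLOR_RGB2BGR))
```

```text
0.03 [-0.3  0.5  0.2] [ 0.      0.0001 -0.    ]
0.01 [-0.3  0.3  0.3] [ 0. -0.  0.]
0 [-0.1  1.2  0.2] [ 0. -0.  0.]
-0.01 [ 1.6  3.6 -1.3] [0.0002 0.001  0.0002]
-0.02 [ 1.2  5.4 -3.5] [0.0005 0.0021 0.0002]
-0.03 [ 2.2  7.4 -4.3] [0.0007 0.0033 0.0003]
-0.04 [ 3.9  9.  -5.7] [0.001  0.0045 0.0004]
22.65 [{'at': [211.9, 228.8], 'confidence': 0.91}] [{'at': [230.0, 200.8], 'confidence': 0.7}]
```

View pics/crop7.png

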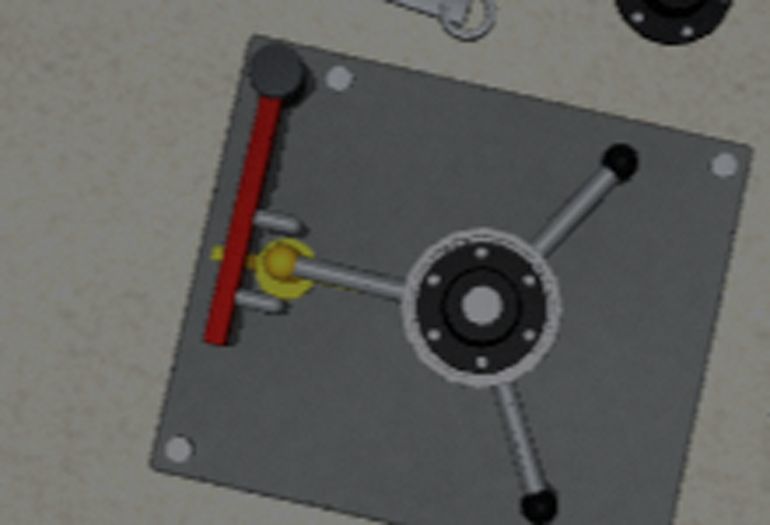

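The force rose steadily from t≈0, so the lever met its stop. The crop shows the fork astride the yellow ball at (282,262), the lever parallel to the plate edge and the hub seated. I'll check the angles in numbers before handing in.

Run:
```python
from h import *
for c in("top","scene"):
    im=snap(c); 
    for r in tip_of(c,"lock_end")[:1]:
        v=px2w(c,r["at"],.045)[:2]-piv; print(c,"lock",np.pi+YAW-np.arctan2(v[1],v[0]),np.linalg.norm(v))
    for r in tip_of(c,"yellow_ball")[:1]:
        v=px2w(c,r["at"],.045)[:2]; print(c,"ball-mark",(v-F(0,.11)).round(4))
    for r in tip_of(c,"hub_mid")[:2]: print(c,"hub",(px2w(c,r["at"],.070)[:2]-C).round(4))
    for n,z in(("spare_hub_mid",.013),("screw_bin_mid",.022),("wrench_mid",.004)):
        for r in tip_of(c,n)[:1]: print(c,n,px2w(c,r["at"],z).round(3))
    # red bar axis
    h=cv2.cvtColor(im,cv2.COLOR_RGB2HSV); m=cv2.inRange(h,(0,150,60),(8,255,255))|cv2.inRange(h,(172,150,60),(180,255,255))
    n,l,st,_=cv2.connectedComponentsWithStats(m); i=1+np.argmax(st[1:,4]); ys,xs=np.where(l==i)
    W=np.array([px2w(c,(x,y),.054)[:2] for x,y in zip(xs,ys)]); W=W-W.mean(0); d=np.linalg.svd(W)[2][0]; d=-d if d[0]>0 else d
    print(c,"bar angle open",np.pi+YAW-np.arctan2(d[1],d[0])%(2*np.pi),st[i,4])
```

```text
top lock 0.012009431070814536 0.14994663790258
top ball-mark [0.0035 0.0005]
top hub [-0.2177 -0.0391]
top hub [ 0.004  -0.0029]
top spare_hub_mid [ 0.742 -0.18   0.013]
top screw_bin_mid [ 0.505 -0.284  0.022]
top wrench_mid [0.734 0.018 0.004]
top bar angle open 0.0002993246386595594 425
scene lock 0.03571138151765796 0.14998433835831543
scene ball-mark [ 0.008  -0.0013]
scene hub [-0.162  -0.0235]
scene hub [ 0.0036 -0.0013]
scene spare_hub_mid [ 0.739 -0.168  0.013]
scene screw_bin_mid [0.566 0.042 0.022]
scene wrench_mid [0.738 0.009 0.004]
scene bar angle open 0.0027912861957650748 378
```

Run:
```python
from h import *
sign_off(); print(read_time_s())
```

```text
the job is handed in; nothing more can be done
the job is handed in; nothing more can be done
```

I pushed the yellow-ball spoke about 60° counter-clockwise with the closed fingers until the ball stood over the mark. Then I pushed the red lever to its stop so its fork closed around the ball, moved the arm clear and handed in the job. The clock read 22.7 s at the last reading, shortly before hand-in, and `sign_off()` gives no verdict.

**What the last checks showed:**
- **Lever:** a line fitted to the red bar gave it 0.000 to 0.003 rad open. The network's lever-end point gave 0.01 to 0.04 rad. All of these are inside the 0.06 limit, and the finger felt the stop, with force rising to about 10 N horizontally.
- **Ball:** just before locking, the wrist camera put it about 1 mm from the mark. At the end the top camera read 3.5 mm, but the scene camera read 8 mm. I put that down to network error, since the crop showed the fork astride the ball.
- **Hub:** it was never touched. It read 4 to 5 mm from the axis in both views, close to its 6 mm limit. I took that as measurement offset, since the fitted wheel centre and the network points are only good to a few millimetres.
- **Things beside the fixture:** the spare hub and wrench were unmoved within network noise, with the largest change about 9 mm. The robot never went near them or the bin. The scene camera's final screw-bin detection was false, on the fixture itself. The top camera placed the bin about 11 mm from where the scene camera first saw it.

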